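Feel for the binding lock lever on the lathe tool rests

ROBOT

A 6-joint arm with a two-finger parallel gripper is mounted at the origin on the work surface. World frame = base frame: x ahead of the robot, y to its left, z up, the work surface at z = 0. Lengths are in m, angles in rad, forces in N, time in s.
With the tool pointing down it reaches from about 0.25 to 0.725 m from the base axis. Payload 4 kg.
Tool frame: the origin (TCP) lies midway between the tips of the shut fingers; the grasp point (between the pads) lies 19 mm behind it; z points along the fingers, y is the line along which they close (so a half turn about z gives the same grasp; the last joint's range is limited). The gripper opens to 85 mm and grips with 20 to 120 N. Pads are 22 mm wide; open, the fingers measure 114 mm over their backs; the gripper's body (76 mm by 85 mm) begins 54 mm behind the grasp point. The pads swing forward as they close: fully open they stand 13 mm farther back than shut.
Start: joints at [-1.296, 0.241, 0.005, 1.335, 0, 1.571], TCP at [0.136, -0.481, 0.231] pointing down, gripper open.
Joint ranges: [-2.72, 2.72], [-1.05, 1.87], [-1.09, 1.28], [-1.99, 2.15], [-1.42, 1.44], [-3.14, 3.14]. Speed limits (rad/s): [2.79, 2.79, 3.14, 3.14, 3.14, 3.14].

INTERFACE

Orientations are given as a unit quaternion [x, y, z, w].
In Python, from workcell import bot gives the robot as it stands.
- The arm moves only by the tool move_arm, never from a script. Its argument "motion" is a list of rows, each an object of numbers: "x", "y", "z": the shift along the tool's x, y, z in cm; "yaw": the turn about the tool's z in degrees. A call has 1 to 20 rows; each row is the pose to reach, as a shift and turn from the pose commanded when the call began, along the tool's axes at that moment; what a row does not reach only later rows make up. A row lasts 1/8 s, in which the tool goes at most 62.5 mm and 10.7 degrees, less where a joint would pass 70% of its speed; a pose out of reach is approached as far as the arm can. A call with a gripper value outside its range is refused whole. "gripper" is the opening, from -1 (shut) to 1 (fully open), set as the call begins (left out, the last holds). The fingers move at their own pace and stop on an object; the grip force is fixed at half the most. Time passes only in rows, so rows that repeat a pose let the fingers close. It gives the time, the measured TCP pose, the force, the opening and the grip force at its end, in the units of the state.
- bot.get_obs(): the state, without advancing time (a new reading comes with each control period).
- bot.camera(name): name is "scene" or "top" or "wrist"; returns the picture (480x640x3 uint8, blue, green, red); there is no depth.
- bot.camera_model(name): a dict with "K" (3x3 intrinsics, pixels), "dist" ([k1, k2, p1, p2, k3] as OpenCV has them; the pictures are not rectified), "world_from_camera" (4x4, takes a point from camera to world coordinates). Camera axes: x right, y down, z forward; pixel columns grow to the right and rows downward; lengths in m; the calibration is good to about 2 mm. A picture is of the moment at which its call begins: read the wrist's pose just before it. camera_model takes no time and is no camera call; for the wrist camera it gives the pose at the moment of the call.
- bot.job_done(): hands the job in; it is judged then, once.
Trained networks look in the newest picture that a camera, given by its name, has taken for a name from the list of things; names that differ only in an ending like _2 or _b are one class to them, and where a whole thing is asked for, a point or a joint stands for the part that bears it (a point fixed in the world has none). Each returns a list of dicts, best first, with "score" (0 to 1); they miss things now and then, are a little off and sometimes report something else, mostly with a low value. They report only what shows in the picture. A call takes as long as a camera call.
- bot.cut_out(camera, name): "mask" (480x640 bool, what is visible of it) and "centre" ([row, column] in pixels, amid what is visible of it).
The state is a dict: "clock": time; "joint_pos": joint angles; "joint_vel": joint speeds; "tau": joint torques, N m; "eef_pos": TCP position; "tool_rot": TCP orientation; "ft_force": force on the tool from outside, world axes, zero at the start; "ft_torque": the same for the moment, N m; "grip_width": finger opening in m; "grasp_force": force on a finger pad.
Only numpy, scipy, OpenCV 4.12 (cv2) and the standard library are available. Lean on these libraries where they do the work, as an engineer would, in place of code of your own. Each camera call takes 0.05 s, during which the arm holds its last target. There are 200 camera calls.

TASK

One of the three tool-rest locking levers binds. Swing them anticlockwise (seen from above) by pushing on their grips, without squeezing them, and feel the resistance: lock the two that run freely by swinging them fully home to their stop; do not force the one that binds, swing it back fully open instead. Never press on a lever or its base with more than 25 N, and leave everything else on the bench alone.

Things in the scene. Friction and masses are not known exactly. Their poses are not given: they have to be found in the camera images.
- rest_a: one of three outwardly identical lathe tool-rest bases with its lever, bolted to the bench, places vary: ochre foot 200 x 70 x 30 mm. Origin: on the lever's vertical pivot at bench height, at the foot's near end; x runs along the foot away from the robot, z up. 120 mm along x stands a post with an iron T-bar (22 x 130 mm, top at 130 mm)
- grip_a (a point): middle of the upright black grip (20 mm round, from 62 to 115 mm above the bench, this point at 90) of the lever of rest_a, 120 mm from the pivot. Angles are seen from above, anticlockwise from the foot's x axis: open at 140 degrees (grip towards the robot and its left), locked at 220 (towards the robot and its right), each against a stop. Starts at 151 to 163. Stays where it is left
- rest_b: one of three outwardly identical lathe tool-rest bases with its lever, bolted to the bench, places vary: ochre foot 200 x 70 x 30 mm. Origin: on the lever's vertical pivot at bench height, at the foot's near end; x runs along the foot away from the robot, z up. 120 mm along x stands a post with an iron T-bar (22 x 130 mm, top at 130 mm)
- grip_b (a point): middle of the upright black grip (20 mm round, from 62 to 115 mm above the bench, this point at 90) of the lever of rest_b, 120 mm from the pivot. Angles as told for grip_a. The arm is springy, 12 N m/rad between pivot and grip, so every stop feels soft: 10 N more per 0.1 rad. Pivot friction is 0.2 to 0.4 N m: a free lever needs a steady 1.5 to 4 N at the grip, up to its stop
- rest_c: one of three outwardly identical lathe tool-rest bases with its lever, bolted to the bench, places vary: ochre foot 200 x 70 x 30 mm. Origin: on the lever's vertical pivot at bench height, at the foot's near end; x runs along the foot away from the robot, z up. 120 mm along x stands a post with an iron T-bar (22 x 130 mm, top at 130 mm)
- grip_c (a point): middle of the upright black grip (20 mm round, from 62 to 115 mm above the bench, this point at 90) of the lever of rest_c, 120 mm from the pivot. Angles as told for grip_a. The pivot of whichever lever binds turns freely for somewhat less than half of the arc and then jams: its grip still yields with the springy arm, at 10 N more per 0.1 rad, and springs back when let go, so only force tells it
- bowl: turned pale wooden bowl, 120 mm wide, 50 mm high, on the left of the bench; bystander, loose; origin at the middle of its underside
- tin: small flat metal tin, 56 mm wide, 45 mm high, between two of the rests; bystander, loose; origin at the middle of its underside
- sanding_block: cork sanding block 90 x 50 x 35 mm, between two of the rests; bystander, loose; origin at the middle of its underside
- finial: small dark turned finial, 52 mm wide, 75 mm high, on the right of the bench; bystander, loose; origin at the middle of its underside
- faceplate: flat steel ring 90 mm wide, 16 mm thick, lying flat in front of the rests; bystander, loose; origin at the middle of its underside
- gouge: turning gouge with a wooden handle, 280 mm long, lying on the right of the bench; bystander, loose; origin at its underside, z up
- blank: square dark wood blank 100 x 100 x 45 mm, on the left of the bench; bystander, loose; origin at the middle of its underside

How it is judged:
At the end, for the whole second after the job is handed in: The two free levers stand locked at their stop (within 3 degrees: grip beyond -72 mm along the y of its base) and the one that binds, which cannot be locked, is fully open (within 6 degrees: grip beyond +68 mm along the y of its base) (((y of grip_a in the frame of rest_a above 0.068 m and y of grip_b in the frame of rest_b below -0.072 m and y of grip_c in the frame of rest_c below -0.072 m) or (y of grip_b in the frame of rest_b above 0.068 m and y of grip_a in the frame of rest_a below -0.072 m and y of grip_c in the frame of rest_c below -0.072 m) or (y of grip_c in the frame of rest_c above 0.068 m and y of grip_a in the frame of rest_a below -0.072 m and y of grip_b in the frame of rest_b below -0.072 m))); the robot touches nothing.
It fails at once if the robot presses on (or squeezes) a lever or its base with more than 25 N (contact force between any of the fingers, the arm and rest_a above 25 N or contact force between any of the fingers, the arm and rest_b above 25 N or contact force between any of the fingers, the arm and rest_c above 25 N).
It fails at once if a bystander is displaced by more than 20 mm (distance of any of bowl, tin, sanding_block, finial, faceplate, gouge, blank from where it was at the start of the episode above 0.02 m).
It also fails if it takes over 72 s, if anything falls off the work surface, if the arm or the gripper's body presses on something with over 40 N, if the wrist force passes 120 N, or if a joint passes its speed limit or range.

## Working session

There is one attempt and no reset: what is moved stays moved. The work goes in short steps, Python scripts to look and compute and a tool call to move; the robot and the scene stay as the last step left them, time stands still between calls to the robot, and variables do not carry over. Pictures are saved under pics/ and viewed, at most 10 in all, crops included, and the job is handed in when it is done.

Besides the shell and the picture viewer there is one more tool, called after "Call:" in YAML: its name, and indented under it one key for each argument. move_arm: Moves the arm, as the interface text tells. Its arguments: {"type":"object","properties":{"motion":{"type":"array"},"gripper":{"type":"number"}},"required":["motion"]}

```bash
mkdir -p pics; python3 - <<'E'
from workcell import bot
import cv2,numpy as np
for c in("top","scene"):
    cv2.imwrite(f"pics/{c}0.png",bot.camera(c))
    m=bot.camera_model(c);print(c,np.round(m["world_from_camera"],3).tolist(),np.round(m["K"],1).tolist(),m["dist"])
    for n in("rest_a","grip_a"):
        for d in bot.cut_out(c,n):
            ys,xs=np.where(d["mask"]);print(n,round(d["score"],2),np.round(d["centre"],1),xs.min(),xs.max(),ys.min(),ys.max(),len(xs))
o=bot.get_obs();print(o["clock"],o["eef_pos"],o["tool_rot"],o["ft_force"],o["grip_width"])
E
```

```text
top [[0.006, -0.995, 0.101, 0.424], [-1.0, -0.005, 0.009, 0.038], [-0.009, -0.101, -0.995, 1.413], [0.0, 0.0, 0.0, 1.0]] [[577.6, 0.0, 322.3], [0.0, 577.6, 246.1], [0.0, 0.0, 1.0]] [0.0053522 0.        0.        0.        0.       ]
rest_a 0.88 [203.5 235.3] 203 261 163 282 3078
rest_a 0.88 [185.9 459.7] 435 502 145 261 3238
rest_a 0.82 [183.8 346. ] 304 385 143 251 3007
rest_a 0.17 [223.4 151.7] 125 174 200 245 1976
grip_a 0.86 [234. 320.] 304 339 214 251 427
grip_a 0.7 [243.6 444.2] 435 460 217 261 431
grip_a 0.64 [263.7 224.1] 213 236 237 280 358
scene [[0.842, 0.454, -0.291, 0.922], [0.54, -0.697, 0.472, -0.576], [0.011, -0.554, -0.832, 1.152], [0.0, 0.0, 0.0, 1.0]] [[465.5, 0.0, 315.1], [0.0, 465.5, 235.6], [0.0, 0.0, 1.0]] [-0.06708656  0.          0.          0.          0.        ]
rest_a 0.92 [209.2 388. ] 342 424 160 238 2122
rest_a 0.82 [280.4 360.5] 326 396 217 321 2435
grip_a 0.59 [175.3 350.8] 342 367 158 193 291
grip_a 0.57 [233.5 332.4] 327 342 216 257 256
grip_a 0.55 [319.3 267.5] 254 280 299 341 362
0.3 [ 0.13562828 -0.48104694  0.23100225] [ 9.90574009e-01  1.36978158e-01 -5.15281738e-05 -3.38929492e-04] [ 0.76560143 -0.39386587  0.19484816] 0.08534276744797932
```

View pics/top0.png

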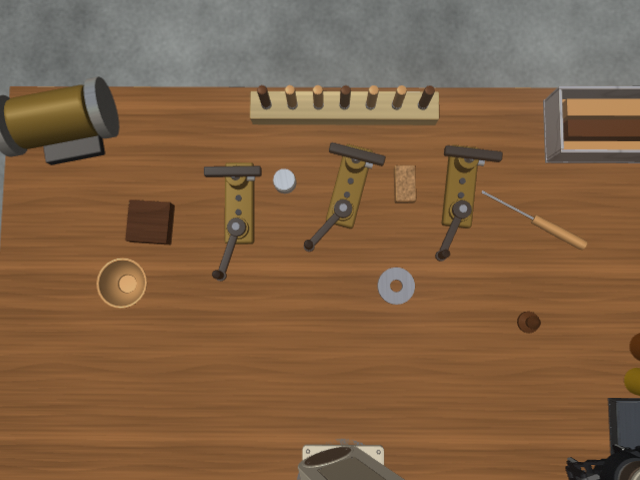

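View pics/scene0.png

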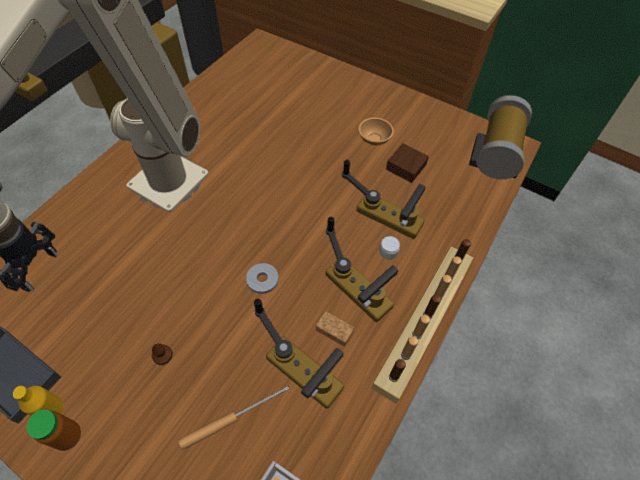

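The top view shows three rests. Their pivots are at about (236,227), (343,208) and (462,210), with grips at (218,274), (309,245) and (443,255). The tin and cork block sit between the rests, and the ring is at (396,286).

```bash
cat > h.py <<'E'
from workcell import bot
import cv2,numpy as np,json
def ray(c,px,z):
    m=bot.camera_model(c);T=np.array(m["world_from_camera"])
    p=np.array(px,float).reshape(-1,1,2)
    u=cv2.undistortPoints(p,np.array(m["K"]),np.array(m["dist"]))[:,0]
    d=np.c_[u,np.ones(len(u))]@T[:3,:3].T
    return (T[:3,3]+d*((z-T[2,3])/d[:,2])[:,None])[:,:2]
def proj(c,P):
    m=bot.camera_model(c);M=np.linalg.inv(m["world_from_camera"])
    return cv2.projectPoints(np.array(P,float),cv2.Rodrigues(M[:3,:3])[0],M[:3,3],np.array(m["K"]),np.array(m["dist"]))[0][:,0]
E
python3 - <<'E'
from h import *
im=cv2.imread("pics/top0.png")
hsv=cv2.cvtColor(im,cv2.COLOR_BGR2HSV)
piv=[(236,227),(343,208),(462,210)]
for k,(d,g) in enumerate(zip(sorted([d for d in bot.cut_out("top","rest_a") if d["score"]>.5],key=lambda d:d["centre"][1]),
   sorted([d for d in bot.cut_out("top","grip_a") if d["score"]>.5],key=lambda d:d["centre"][1]))):
    m=d["mask"]&(hsv[...,1]>110)&(hsv[...,2]>60)
    m=cv2.morphologyEx(m.astype(np.uint8),cv2.MORPH_OPEN,np.ones((3,3)))
    ys,xs=np.where(m);w=ray("top",np.c_[xs,ys],.03)
    r=cv2.minAreaRect((w*1000).astype(np.float32));print(k,r,len(xs))
    print(" box",np.round(cv2.boxPoints(r)).tolist())
    ys,xs=np.where(g["mask"]);print(" grip mask",xs.min(),xs.max(),ys.min(),ys.max())
for p,g in zip(piv,[(218,274),(309,245),(443,255)]):
    for z in(.05,.06,.07):print(np.round(ray("top",[p],z)*1000),end=" ")
    print("grip",np.round(ray("top",[g],.115)*1000))
b=im[135:290,190:520];cv2.imwrite("pics/crop.png",cv2.resize(b,None,fx=2.4,fy=2.4,interpolation=cv2.INTER_CUBIC))
E
```

```text
0 ((668.5385131835938, 253.73452758789062), (200.74046325683594, 74.60009765625), 3.1088461875915527) 1563
 box [[566.0, 286.0], [570.0, 211.0], [771.0, 222.0], [767.0, 296.0]]
 grip mask 213 236 237 280
1 ((711.5092163085938, -12.216712951660156), (71.38655853271484, 202.97723388671875), 75.88897705078125) 1535
 box [[604.0, -22.0], [801.0, -72.0], [819.0, -2.0], [622.0, 47.0]]
 grip mask 304 339 214 251
2 ((697.5593872070312, -279.6597900390625), (75.80337524414062, 175.1313934326172), 83.9854507446289) 1669
 box [[607.0, -308.0], [781.0, -327.0], [789.0, -251.0], [614.0, -233.0]]
 grip mask 435 460 217 261
[[607. 257.]] [[606. 255.]] [[604. 254.]] grip [[491. 285.]]
[[654.   2.]] [[652.   2.]] [[651.   3.]] grip [[558.  80.]]
[[ 651. -281.]] [[ 649. -279.]] [[ 647. -276.]] grip [[ 537. -221.]]
```

View pics/crop.png

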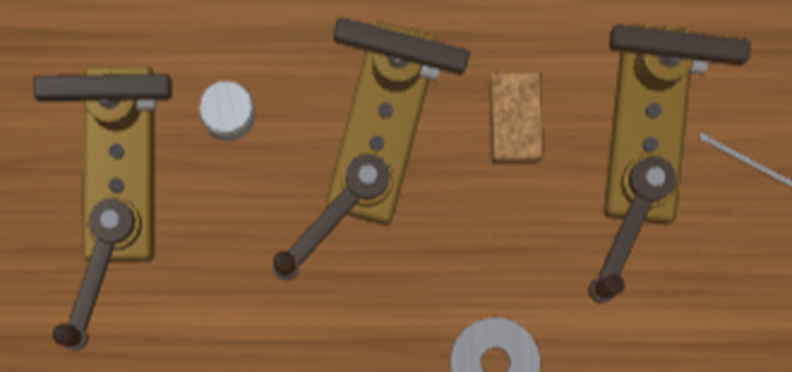

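The crop shows the feet turned by about 1.5, -14 and -5 degrees, and all three levers are in their start range on the left. I'll write a planner that prints the tool-frame shifts.

```bash
cat > p.py <<'E'
import sys
from h import *
from scipy.spatial.transform import Rotation as R
REST=[((605,254.5),1.5),((652,2.5),-14.2),((648,-278),-5.3)]
o=bot.get_obs()
def cur(o=o):
    Rm=R.from_quat(o["tool_rot"]).as_matrix();return np.array(o["eef_pos"])*1000,Rm
# usage: p.py rest offset_mm z_mm ang1 ang2 ... [side]: offset>0 = tool on clockwise side of the grip
k=int(sys.argv[1]);off=float(sys.argv[2]);z=float(sys.argv[3])
p,Rm=cur();a0=np.degrees(np.arctan2(Rm[1,0],Rm[0,0]))
(px,py),ph=REST[k]
v=p[:2]-[px,py]
lx=np.hypot(*v);th=np.degrees(np.arctan2(v[1],v[0]))-ph
t=np.radians(a0+180)  # lever direction if aligned
g=p[:2]+abs(off)*np.sign(off)*np.array([-np.sin(t),np.cos(t)])
print("clock",round(o["clock"],2),"tcp",np.round(p,1),"alpha",round(a0,1),"q1,q6",np.round(np.degrees([o["joint_pos"][0],o["joint_pos"][5]])),"tool polar",round(lx,1),round(th%360,1),"F",np.round(o["ft_force"],1),
 "Ft",round(float(np.dot(o["ft_force"][:2],[-np.sin(t),np.cos(t)])),1))
for A in map(float,sys.argv[4:]):
    t=np.radians(A+ph);u=np.array([np.cos(t),np.sin(t)]);n=np.array([-u[1],u[0]])
    q=np.array([px,py])+120*u-off*n
    d=Rm.T@(np.r_[q,z]-p)/10
    yaw=-((A+ph+180-a0+180)%360-180)
    print(A,"x %.1f y %.1f z %.1f yaw %.1f"%(*d,yaw),np.round(q))
E
python3 p.py 2 40 150 158
```

```text
clock 0.4 tcp [ 135.7 -481.1  231.2] alpha 15.7 q1,q6 [-74.  90.] tool polar 551.1 206.9 F [-0.1 -1.1 -0.3] Ft 1.0
158.0 x 48.8 y -16.8 z 8.1 yaw 43.0 [ 560. -187.]
```

Call:
move_arm:
  motion:
    - {"x": 5,"y": -1.7,"z": 1,"yaw": 4}
    - {"x": 10,"y": -3.4,"z": 2,"yaw": 8}
    - {"x": 15,"y": -5.1,"z": 2.5,"yaw": 13}
    - {"x": 20,"y": -6.9,"z": 3.3,"yaw": 18}
    - {"x": 25,"y": -8.6,"z": 4.1,"yaw": 23}
    - {"x": 30,"y": -10.3,"z": 5,"yaw": 28}
    - {"x": 35,"y": -12,"z": 5.8,"yaw": 33}
    - {"x": 40,"y": -13.8,"z": 6.6,"yaw": 38}
    - {"x": 45,"y": -15.5,"z": 7.5,"yaw": 43}
    - {"x": 48.8,"y": -16.8,"z": 8.1,"yaw": 43}
    - {"x": 48.8,"y": -16.8,"z": 8.1,"yaw": 43}
    - {"x": 48.8,"y": -16.8,"z": 8.1,"yaw": 43}
  gripper: -1

```text
clock: 1.9
eef_pos: [0.5428, -0.2247, 0.1502]
tool_rot: [0.979, -0.203, 0.002, -0.016]
ft_force: [-1.2, 0.5, 0.3]
grip_width: -0.0001
grasp_force: 0.0
```

```bash
python3 p.py 2 40 82 158; python3 -c "
from h import *
cv2.imwrite('pics/w1.png',bot.camera('wrist'))"
```

```text
clock 1.9 tcp [ 542.8 -224.7  150.2] alpha -23.4 q1,q6 [-23. 180.] tool polar 118.0 158.4 F [-1.2  0.5  0.3] Ft 0.0
158.0 x 0.1 y -3.9 z 6.9 yaw 3.9 [ 560. -187.]
```

View pics/w1.png

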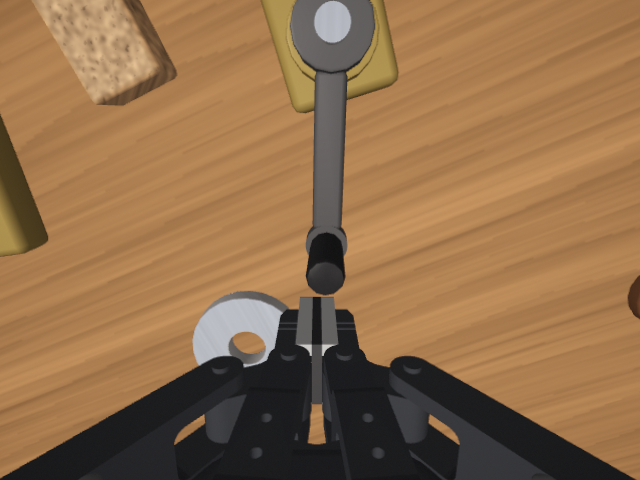

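The wrist view shows the grip at about (325,277), straight ahead of the shut fingertips, so the pose estimate holds. Joint 6 is at its limit, so I'll turn the tool 90° and push with the finger sides.

```bash
sed -i 's/t=np.radians(a0+180).*/t=np.radians(a0+90)/; s/A+ph+180-a0+180/A+ph-90-a0+180/' p.py; python3 p.py 2 42 150 158;python3 p.py 2 42 82 158
```

```text
clock 1.95 tcp [ 542.6 -224.9  150.5] alpha -23.4 q1,q6 [-23. 180.] tool polar 118.0 158.6 F [ 0.5 -0.2 -0. ] Ft -0.5
158.0 x 0.1 y -4.3 z 0.2 yaw -86.1 [ 561. -186.]
clock 1.95 tcp [ 542.6 -224.9  150.5] alpha -23.4 q1,q6 [-23. 180.] tool polar 118.0 158.6 F [ 0.5 -0.2 -0. ] Ft -0.5
158.0 x 0.1 y -4.1 z 7.0 yaw -86.1 [ 561. -186.]
```

Call:
move_arm:
  motion:
    - {"x": 0,"y": -2,"yaw": -10}
    - {"x": 0,"y": -4.3,"yaw": -20}
    - {"x": 0.1,"y": -4.3,"yaw": -30}
    - {"x": 0.1,"y": -4.3,"yaw": -40}
    - {"x": 0.1,"y": -4.3,"yaw": -50}
    - {"x": 0.1,"y": -4.3,"yaw": -60}
    - {"x": 0.1,"y": -4.3,"yaw": -70}
    - {"x": 0.1,"y": -4.3,"yaw": -80}
    - {"x": 0.1,"y": -4.3,"yaw": -86}
    - {"x": 0.1,"y": -4.3,"yaw": -86}

```text
invalid input at $.motion[0]: expected keys x, y, z, yaw
```

```bash
python3 p.py 2 42 82 158; python3 p.py 2 18 82 158 162
```

```text
clock 1.95 tcp [ 542.6 -224.9  150.5] alpha -23.4 q1,q6 [-23. 180.] tool polar 118.0 158.6 F [ 0.5 -0.2 -0. ] Ft -0.5
158.0 x 0.1 y -4.1 z 7.0 yaw -86.1 [ 561. -186.]
clock 1.95 tcp [ 542.6 -224.9  150.5] alpha -23.4 q1,q6 [-23. 180.] tool polar 118.0 158.6 F [ 0.5 -0.2 -0. ] Ft -0.5
158.0 x -0.1 y -1.7 z 6.9 yaw -86.1 [ 550. -207.]
162.0 x -0.2 y -0.9 z 6.9 yaw -90.1 [ 545. -214.]
```

Call:
move_arm:
  motion:
    - {"x": 0,"y": -2,"z": 0,"yaw": -10}
    - {"x": 0,"y": -4.3,"z": 0,"yaw": -20}
    - {"x": 0.1,"y": -4.3,"z": 0,"yaw": -30}
    - {"x": 0.1,"y": -4.3,"z": 0,"yaw": -40}
    - {"x": 0.1,"y": -4.3,"z": 0,"yaw": -50}
    - {"x": 0.1,"y": -4.3,"z": 0,"yaw": -60}
    - {"x": 0.1,"y": -4.3,"z": 0,"yaw": -70}
    - {"x": 0.1,"y": -4.3,"z": 1,"yaw": -80}
    - {"x": 0.1,"y": -4.3,"z": 2,"yaw": -86}
    - {"x": 0.1,"y": -4.3,"z": 4.5,"yaw": -86}
    - {"x": 0.1,"y": -4.3,"z": 7,"yaw": -86}
    - {"x": 0.1,"y": -4.3,"z": 7,"yaw": -86}

```text
clock: 3.45
eef_pos: [0.5598, -0.1834, 0.0803]
tool_rot: [0.855, 0.519, 0.012, -0.012]
ft_force: [0.2, -0.9, 0.6]
grip_width: 0.0002
grasp_force: 0.0
```

```bash
python3 p.py 2 21 82 154 158 162 166
```

```text
clock 3.45 tcp [ 559.8 -183.4   80.3] alpha 62.5 q1,q6 [-19.  98.] tool polar 129.3 138.3 F [ 0.2 -0.9  0.6] Ft 0.7
154.0 x -1.4 y 0.4 z -0.2 yaw 3.8 [ 556. -198.]
158.0 x -2.3 y 0.2 z -0.2 yaw -0.2 [ 551. -204.]
162.0 x -3.1 y 0.1 z -0.3 yaw -4.2 [ 546. -211.]
166.0 x -3.9 y 0.0 z -0.3 yaw -8.2 [ 542. -219.]
```

Call:
move_arm:
  motion:
    - {"x": -1,"y": 0.1,"z": 0,"yaw": 0}
    - {"x": -1.8,"y": 0.2,"z": 0,"yaw": 0}
    - {"x": -2.3,"y": 0.2,"z": 0,"yaw": 0}
    - {"x": -2.7,"y": 0.1,"z": 0,"yaw": -2}
    - {"x": -3.1,"y": 0.1,"z": 0,"yaw": -4}
    - {"x": -3.5,"y": 0,"z": 0,"yaw": -6}
    - {"x": -3.9,"y": 0,"z": 0,"yaw": -8}
    - {"x": -3.9,"y": 0,"z": 0,"yaw": -8}

```text
clock: 4.45
eef_pos: [0.545, -0.2178, 0.0812]
tool_rot: [0.816, 0.578, 0.015, -0.009]
ft_force: [2.3, 2.8, 1.7]
grip_width: 0.0
grasp_force: 1.6
```

```bash
python3 p.py 2 21 80 168 170 172 174 176 178
```

```text
clock 4.45 tcp [ 545.  -217.8   81.2] alpha 70.6 q1,q6 [-23.  87.] tool polar 119.3 155.0 F [2.3 2.8 1.7] Ft -3.4
168.0 x -0.6 y -0.4 z 0.1 yaw -2.1 [ 540. -222.]
170.0 x -1.0 y -0.4 z 0.1 yaw -4.1 [ 538. -226.]
172.0 x -1.5 y -0.4 z 0.1 yaw -6.1 [ 536. -230.]
174.0 x -1.9 y -0.5 z 0.1 yaw -8.1 [ 534. -234.]
176.0 x -2.3 y -0.5 z 0.0 yaw -10.1 [ 533. -238.]
178.0 x -2.7 y -0.5 z 0.0 yaw -12.1 [ 532. -242.]
```

Call:
move_arm:
  motion:
    - {"x": -0.5,"y": -0.2,"z": 0,"yaw": -2}
    - {"x": -1,"y": -0.3,"z": 0,"yaw": -4}
    - {"x": -1.4,"y": -0.3,"z": 0,"yaw": -6}
    - {"x": -1.8,"y": -0.3,"z": 0,"yaw": -8}
    - {"x": -1.8,"y": -0.3,"z": 0,"yaw": -8}

```text
clock: 5.08
eef_pos: [0.5364, -0.234, 0.0806]
tool_rot: [0.774, 0.633, 0.015, -0.008]
ft_force: [1.6, 2.8, 2.7]
grip_width: -0.0003
grasp_force: 1.6
```

```bash
python3 p.py 2 21 80 174 176 178 180 182
```

```text
clock 5.08 tcp [ 536.4 -234.    80.6] alpha 78.6 q1,q6 [-25.  77.] tool polar 120.0 163.8 F [1.6 2.8 2.7] Ft -3.1
174.0 x -0.0 y -0.2 z 0.1 yaw -0.1 [ 534. -234.]
176.0 x -0.5 y -0.3 z 0.0 yaw -2.1 [ 533. -238.]
178.0 x -0.9 y -0.3 z 0.0 yaw -4.1 [ 532. -242.]
180.0 x -1.3 y -0.3 z 0.0 yaw -6.1 [ 530. -246.]
182.0 x -1.7 y -0.4 z 0.0 yaw -8.1 [ 529. -250.]
```

Steady 3 N, so no jam so far. Moving on 8°.

Call:
move_arm:
  motion:
    - {"x": -0.5,"y": -0.2,"z": 0,"yaw": -2}
    - {"x": -0.9,"y": -0.2,"z": 0,"yaw": -4}
    - {"x": -1.3,"y": -0.2,"z": 0,"yaw": -6}
    - {"x": -1.7,"y": -0.2,"z": 0,"yaw": -8}
    - {"x": -1.7,"y": -0.2,"z": 0,"yaw": -8}

```text
clock: 5.7
eef_pos: [0.5303, -0.2501, 0.0796]
tool_rot: [0.728, 0.685, 0.015, -0.007]
ft_force: [0.9, 2.9, 3.3]
grip_width: -0.0002
grasp_force: 1.6
```

```bash
python3 p.py 2 21 80 182 186 190 194
```

```text
clock 5.7 tcp [ 530.3 -250.1   79.6] alpha 86.6 q1,q6 [-26.  67.] tool polar 121.0 171.9 F [0.9 2.9 3.3] Ft -2.9
182.0 x -0.0 y -0.1 z -0.0 yaw -0.1 [ 529. -250.]
186.0 x -0.9 y -0.2 z -0.1 yaw -4.1 [ 528. -258.]
190.0 x -1.7 y -0.3 z -0.1 yaw -8.1 [ 527. -267.]
194.0 x -2.6 y -0.3 z -0.1 yaw -12.1 [ 526. -275.]
```

Call:
move_arm:
  motion:
    - {"x": -0.5,"y": -0.1,"z": -0.05,"yaw": -2}
    - {"x": -0.9,"y": -0.2,"z": -0.1,"yaw": -4}
    - {"x": -1.3,"y": -0.2,"z": -0.1,"yaw": -6}
    - {"x": -1.7,"y": -0.3,"z": -0.1,"yaw": -8}
    - {"x": -1.7,"y": -0.3,"z": -0.1,"yaw": -8}

```text
clock: 6.32
eef_pos: [0.5265, -0.2668, 0.0797]
tool_rot: [0.678, 0.735, 0.016, -0.006]
ft_force: [2.1, 3.3, 0.9]
grip_width: -0.0003
grasp_force: 1.5
```

```bash
python3 p.py 2 21 80 194 198 202 206 210 214 218
```

```text
clock 6.33 tcp [ 526.5 -266.8   79.7] alpha 94.6 q1,q6 [-28.  58.] tool polar 122.0 180.0 F [2.1 3.3 0.9] Ft -3.1
194.0 x -0.9 y -0.1 z -0.1 yaw -4.1 [ 526. -275.]
198.0 x -1.7 y -0.2 z -0.1 yaw -8.1 [ 526. -284.]
202.0 x -2.6 y -0.2 z -0.1 yaw -12.1 [ 527. -292.]
206.0 x -3.4 y -0.1 z -0.1 yaw -16.1 [ 528. -301.]
210.0 x -4.2 y 0.0 z -0.2 yaw -20.1 [ 530. -309.]
214.0 x -5.1 y 0.2 z -0.2 yaw -24.1 [ 533. -317.]
218.0 x -5.9 y 0.4 z -0.2 yaw -28.1 [ 536. -325.]
```

Call:
move_arm:
  motion:
    - {"x": -0.9,"y": -0.1,"z": 0,"yaw": -4}
    - {"x": -1.7,"y": -0.2,"z": 0,"yaw": -8}
    - {"x": -2.6,"y": -0.2,"z": 0,"yaw": -12}
    - {"x": -3.4,"y": -0.1,"z": 0,"yaw": -16}
    - {"x": -4.2,"y": 0,"z": 0,"yaw": -20}
    - {"x": -5.1,"y": 0.2,"z": 0,"yaw": -24}
    - {"x": -5.9,"y": 0.4,"z": 0,"yaw": -28}
    - {"x": -5.9,"y": 0.4,"z": 0,"yaw": -28}

```text
clock: 7.32
eef_pos: [0.5344, -0.3255, 0.0777]
tool_rot: [0.481, 0.877, 0.016, -0.003]
ft_force: [-1.4, 3.5, 2.3]
grip_width: -0.0001
grasp_force: 1.4
```

```bash
python3 p.py 2 21 80 222 226 230
```

```text
clock 7.33 tcp [ 534.4 -325.5   77.7] alpha 122.5 q1,q6 [-32.  25.] tool polar 123.2 208.0 F [-1.4  3.5  2.3] Ft -3.7
222.0 x -0.9 y 0.0 z -0.2 yaw -4.2 [ 539. -333.]
226.0 x -1.7 y -0.0 z -0.3 yaw -8.2 [ 543. -340.]
230.0 x -2.6 y -0.0 z -0.3 yaw -12.2 [ 548. -347.]
```

Call:
move_arm:
  motion:
    - {"x": -0.5,"y": 0,"z": -0.1,"yaw": -2}
    - {"x": -0.9,"y": 0,"z": -0.2,"yaw": -4}
    - {"x": -1.3,"y": 0,"z": -0.3,"yaw": -6}
    - {"x": -1.7,"y": 0,"z": -0.3,"yaw": -8}
    - {"x": -1.7,"y": 0,"z": -0.3,"yaw": -8}

```text
clock: 7.95
eef_pos: [0.5404, -0.3381, 0.0786]
tool_rot: [0.419, 0.908, 0.016, -0.006]
ft_force: [-5.4, 4.9, 0.5]
grip_width: -0.0004
grasp_force: 3.6
```

```bash
python3 p.py 2 21 80 228 230 232
```

```text
clock 7.95 tcp [ 540.4 -338.1   78.6] alpha 130.5 q1,q6 [-33.  17.] tool polar 123.2 214.5 F [-5.4  4.9  0.5] Ft -7.2
228.0 x -0.8 y 0.0 z -0.2 yaw -2.2 [ 546. -344.]
230.0 x -1.2 y -0.0 z -0.2 yaw -4.2 [ 548. -347.]
232.0 x -1.6 y -0.1 z -0.2 yaw -6.2 [ 550. -351.]
```

Call:
move_arm:
  motion:
    - {"x": -0.4,"y": 0,"z": -0.1,"yaw": -2}
    - {"x": -0.8,"y": 0,"z": -0.1,"yaw": -4}
    - {"x": -0.8,"y": 0,"z": -0.1,"yaw": -4}

```text
clock: 8.32
eef_pos: [0.5434, -0.3435, 0.0787]
tool_rot: [0.387, 0.922, 0.016, -0.008]
ft_force: [-10.7, 6.2, 1.4]
grip_width: -0.0002
grasp_force: 5.7
```

```bash
python3 p.py 2 60 80 220; python3 p.py 2 60 150 220; python3 p.py 1 45 150 154
```

```text
clock 8.32 tcp [ 543.4 -343.5   78.7] alpha 134.5 q1,q6 [-33.  12.] tool polar 123.5 217.3 F [-10.7   6.2   1.4] Ft -11.9
220.0 x 5.3 y 1.3 z 0.0 yaw 9.8 [ 515. -297.]
clock 8.32 tcp [ 543.4 -343.5   78.7] alpha 134.5 q1,q6 [-33.  12.] tool polar 123.5 217.3 F [-10.7   6.2   1.4] Ft -11.9
220.0 x 5.5 y 1.4 z -7.0 yaw 9.8 [ 515. -297.]
clock 8.32 tcp [ 543.4 -343.5   78.7] alpha 134.5 q1,q6 [-33.  12.] tool polar 362.7 266.8 F [-10.7   6.2   1.4] Ft -11.9
154.0 x 29.6 y 35.5 z -5.5 yaw 84.7 [589. 114.]
```

Rest 2 (right) runs freely and is seated at its stop: 12 N with the spring slope expected. Backing off and going to the middle rest.

Call:
move_arm:
  motion:
    - {"x": 2.5,"y": 0.5,"z": 0,"yaw": 0}
    - {"x": 5.5,"y": 1.4,"z": 0,"yaw": 5}
    - {"x": 5.5,"y": 1.4,"z": -5,"yaw": 10}
    - {"x": 6.5,"y": 3,"z": -8,"yaw": 10}
    - {"x": 9.5,"y": 7,"z": -8,"yaw": 20}
    - {"x": 13,"y": 12,"z": -8,"yaw": 30}
    - {"x": 16.5,"y": 17,"z": -8,"yaw": 40}
    - {"x": 20,"y": 22,"z": -8,"yaw": 50}
    - {"x": 23.5,"y": 27,"z": -8,"yaw": 60}
    - {"x": 27,"y": 32,"z": -8,"yaw": 70}
    - {"x": 29.6,"y": 35.5,"z": -8,"yaw": 80}
    - {"x": 29.6,"y": 35.5,"z": -7,"yaw": 85}
    - {"x": 29.6,"y": 35.5,"z": -6,"yaw": 85}
    - {"x": 29.6,"y": 35.5,"z": -6,"yaw": 85}

```text
clock: 10.07
eef_pos: [0.5923, 0.111, 0.1548]
tool_rot: [0.908, 0.419, 0.01, -0.011]
ft_force: [-0.2, 0.5, -0.2]
grip_width: -0.0001
grasp_force: 0.0
```

```bash
python3 p.py 1 42 82 154; python3 - <<'E'
from h import *
bot.camera("top")
for d in bot.cut_out("top","grip_a"): print(round(d["score"],2),np.round(d["centre"]),[f(np.where(d["mask"])[i]) for i in(1,0) for f in(np.min,np.max)])
E
```

```text
clock 10.07 tcp [592.3 111.  154.8] alpha 49.6 q1,q6 [ 10. 140.] tool polar 123.8 133.0 F [-0.2  0.5 -0.2] Ft -0.2
154.0 x -0.4 y -0.4 z 7.3 yaw -0.2 [587. 112.]
0.69 [240. 481.] [np.int64(464), np.int64(500), np.int64(217), np.int64(257)]
0.62 [262. 226.] [np.int64(212), np.int64(237), np.int64(235), np.int64(280)]
0.51 [226. 328.] [np.int64(321), np.int64(338), np.int64(214), np.int64(234)]
```

Call:
move_arm:
  motion:
    - {"x": -0.4,"y": -0.4,"z": 3.5,"yaw": 0}
    - {"x": -0.4,"y": -0.4,"z": 7.3,"yaw": 0}
    - {"x": -0.4,"y": -0.4,"z": 7.3,"yaw": 0}

```text
clock: 10.55
eef_pos: [0.586, 0.1124, 0.0806]
tool_rot: [0.908, 0.419, 0.009, -0.012]
ft_force: [0.3, 0.0, 0.1]
grip_width: -0.0001
grasp_force: 0.0
```

```bash
python3 p.py 1 21 81 154 158 162 166
```

```text
clock 10.55 tcp [586.  112.4  80.6] alpha 49.5 q1,q6 [ 10. 140.] tool polar 128.2 135.2 F [0.3 0.  0.1] Ft -0.2
154.0 x -2.0 y 0.1 z -0.1 yaw -0.3 [574.  96.]
158.0 x -2.9 y 0.0 z -0.1 yaw -4.3 [568.  90.]
162.0 x -3.7 y -0.0 z -0.1 yaw -8.3 [562.  84.]
166.0 x -4.6 y -0.0 z -0.2 yaw -12.3 [556.  78.]
```

Call:
move_arm:
  motion:
    - {"x": -1,"y": 0,"z": 0,"yaw": 0}
    - {"x": -2,"y": 0,"z": -0.1,"yaw": 0}
    - {"x": -2.5,"y": 0,"z": -0.1,"yaw": -2}
    - {"x": -2.9,"y": 0,"z": -0.1,"yaw": -4}
    - {"x": -3.3,"y": 0,"z": -0.1,"yaw": -6}
    - {"x": -3.7,"y": 0,"z": -0.1,"yaw": -8}
    - {"x": -4.1,"y": 0,"z": -0.1,"yaw": -10}
    - {"x": -4.6,"y": 0,"z": -0.1,"yaw": -12}
    - {"x": -4.6,"y": 0,"z": -0.1,"yaw": -12}

```text
clock: 11.68
eef_pos: [0.5595, 0.0785, 0.0847]
tool_rot: [0.859, 0.512, 0.015, -0.01]
ft_force: [0.5, 1.9, 0.7]
grip_width: -0.0001
grasp_force: 0.7
```

```bash
python3 p.py 1 21 81 166 168 170 172 174 176
```

```text
clock 11.68 tcp [559.5  78.5  84.7] alpha 61.6 q1,q6 [  7. 126.] tool polar 119.7 154.8 F [0.5 1.9 0.7] Ft -1.9
166.0 x -0.2 y -0.3 z 0.4 yaw -0.2 [556.  78.]
168.0 x -0.7 y -0.3 z 0.3 yaw -2.2 [554.  74.]
170.0 x -1.1 y -0.4 z 0.3 yaw -4.2 [551.  71.]
172.0 x -1.5 y -0.4 z 0.3 yaw -6.2 [549.  67.]
174.0 x -1.9 y -0.4 z 0.3 yaw -8.2 [547.  64.]
176.0 x -2.4 y -0.4 z 0.3 yaw -10.2 [545.  60.]
```

Call:
move_arm:
  motion:
    - {"x": -0.6,"y": -0.2,"z": 0.1,"yaw": -2}
    - {"x": -1.1,"y": -0.3,"z": 0.2,"yaw": -4}
    - {"x": -1.5,"y": -0.3,"z": 0.2,"yaw": -6}
    - {"x": -1.8,"y": -0.3,"z": 0.2,"yaw": -8}
    - {"x": -1.8,"y": -0.3,"z": 0.2,"yaw": -8}

```text
clock: 12.3
eef_pos: [0.5482, 0.0643, 0.0813]
tool_rot: [0.821, 0.57, 0.015, -0.009]
ft_force: [0.3, 1.4, 1.5]
grip_width: -0.0001
grasp_force: 0.8
```

```bash
python3 p.py 1 21 81 174 176 178 180 182
```

```text
clock 12.3 tcp [548.2  64.3  81.3] alpha 69.6 q1,q6 [  6. 116.] tool polar 120.8 163.4 F [0.3 1.4 1.5] Ft -1.4
174.0 x -0.1 y -0.1 z 0.0 yaw -0.2 [547.  64.]
176.0 x -0.5 y -0.2 z 0.0 yaw -2.2 [545.  60.]
178.0 x -1.0 y -0.2 z -0.0 yaw -4.2 [543.  56.]
180.0 x -1.4 y -0.3 z -0.0 yaw -6.2 [541.  52.]
182.0 x -1.8 y -0.3 z -0.0 yaw -8.2 [539.  48.]
```

Call:
move_arm:
  motion:
    - {"x": -0.5,"y": -0.1,"z": 0,"yaw": -2}
    - {"x": -1,"y": -0.2,"z": 0,"yaw": -4}
    - {"x": -1.4,"y": -0.2,"z": 0,"yaw": -6}
    - {"x": -1.8,"y": -0.3,"z": 0,"yaw": -8}
    - {"x": -1.8,"y": -0.3,"z": 0,"yaw": -8}

```text
clock: 12.92
eef_pos: [0.5391, 0.0484, 0.0802]
tool_rot: [0.779, 0.626, 0.015, -0.008]
ft_force: [0.7, 1.5, 0.5]
grip_width: -0.0001
grasp_force: 0.7
```

```bash
python3 p.py 1 21 81 182 186 190
```

```text
clock 12.93 tcp [539.1  48.4  80.2] alpha 77.6 q1,q6 [  4. 107.] tool polar 121.9 172.1 F [0.7 1.5 0.5] Ft -1.6
182.0 x -0.0 y 0.0 z -0.1 yaw -0.2 [539.  48.]
186.0 x -0.8 y -0.1 z -0.1 yaw -4.2 [536.  40.]
190.0 x -1.7 y -0.2 z -0.1 yaw -8.2 [534.  32.]
```

Call:
move_arm:
  motion:
    - {"x": -0.4,"y": 0,"z": -0.1,"yaw": -2}
    - {"x": -0.8,"y": -0.1,"z": -0.1,"yaw": -4}
    - {"x": -1.3,"y": -0.1,"z": -0.1,"yaw": -6}
    - {"x": -1.7,"y": -0.2,"z": -0.1,"yaw": -8}
    - {"x": -1.7,"y": -0.2,"z": -0.1,"yaw": -8}

```text
clock: 13.55
eef_pos: [0.5332, 0.0323, 0.0802]
tool_rot: [0.734, 0.679, 0.015, -0.007]
ft_force: [0.4, 1.5, 0.4]
grip_width: 0.0002
grasp_force: 0.7
```

```bash
python3 p.py 1 21 81 194 198 202 206 210 214 218
```

```text
clock 13.55 tcp [533.2  32.3  80.2] alpha 85.6 q1,q6 [ 2. 97.] tool polar 122.5 180.1 F [0.4 1.5 0.4] Ft -1.5
194.0 x -0.8 y -0.0 z -0.1 yaw -4.2 [532.  24.]
198.0 x -1.7 y -0.1 z -0.1 yaw -8.2 [531.  16.]
202.0 x -2.5 y -0.1 z -0.2 yaw -12.2 [530.   7.]
206.0 x -3.4 y -0.0 z -0.2 yaw -16.2 [530.  -1.]
210.0 x -4.2 y 0.1 z -0.2 yaw -20.2 [531. -10.]
214.0 x -5.1 y 0.3 z -0.2 yaw -24.2 [532. -18.]
218.0 x -5.9 y 0.5 z -0.3 yaw -28.2 [534. -27.]
```

Free as well. Pushing it home.

Call:
move_arm:
  motion:
    - {"x": -0.8,"y": 0,"z": -0.1,"yaw": -4}
    - {"x": -1.7,"y": -0.1,"z": -0.1,"yaw": -8}
    - {"x": -2.5,"y": -0.1,"z": -0.1,"yaw": -12}
    - {"x": -3.4,"y": 0,"z": -0.2,"yaw": -16}
    - {"x": -4.2,"y": 0.1,"z": -0.2,"yaw": -20}
    - {"x": -5.1,"y": 0.3,"z": -0.2,"yaw": -24}
    - {"x": -5.9,"y": 0.5,"z": -0.2,"yaw": -28}
    - {"x": -6.7,"y": 0.7,"z": -0.2,"yaw": -32}
    - {"x": -6.7,"y": 0.7,"z": -0.2,"yaw": -32}

```text
clock: 14.68
eef_pos: [0.5345, -0.0346, 0.0799]
tool_rot: [0.519, 0.855, 0.017, -0.003]
ft_force: [0.5, 2.7, -0.1]
grip_width: -0.0002
grasp_force: 1.4
```

```bash
python3 p.py 1 21 81 224 226 228 230
```

```text
clock 14.68 tcp [534.5 -34.6  79.9] alpha 117.5 q1,q6 [-5. 58.] tool polar 123.2 211.7 F [ 0.5  2.7 -0.1] Ft -2.2
224.0 x -0.5 y 0.1 z -0.1 yaw -2.3 [537. -39.]
226.0 x -0.9 y 0.0 z -0.1 yaw -4.3 [539. -43.]
228.0 x -1.4 y -0.0 z -0.1 yaw -6.3 [541. -47.]
230.0 x -1.8 y -0.0 z -0.2 yaw -8.3 [542. -51.]
```

Call:
move_arm:
  motion:
    - {"x": -0.5,"y": 0.1,"z": 0,"yaw": -2}
    - {"x": -0.9,"y": 0,"z": 0,"yaw": -4}
    - {"x": -1.3,"y": 0,"z": 0,"yaw": -6}
    - {"x": -1.3,"y": 0,"z": 0,"yaw": -6}

```text
clock: 15.18
eef_pos: [0.5378, -0.0441, 0.0791]
tool_rot: [0.472, 0.881, 0.017, -0.006]
ft_force: [-6.3, 8.0, 4.7]
grip_width: -0.0002
grasp_force: 4.8
```

```bash
python3 p.py 1 21 81 230 232
```

```text
clock 15.18 tcp [537.8 -44.1  79.1] alpha 123.6 q1,q6 [-6. 51.] tool polar 123.4 216.4 F [-6.3  8.   4.7] Ft -10.2
230.0 x -0.8 y 0.0 z -0.2 yaw -2.2 [542. -51.]
232.0 x -1.2 y -0.0 z -0.2 yaw -4.2 [544. -54.]
```

```bash
python3 p.py 1 60 81 222; python3 p.py 0 42 160 162
```

```text
clock 15.18 tcp [537.8 -44.1  79.1] alpha 123.6 q1,q6 [-6. 51.] tool polar 123.4 216.4 F [-6.3  8.   4.7] Ft -10.2
222.0 x 4.7 y 0.8 z -0.0 yaw 5.8 [518.  -0.]
clock 15.18 tcp [537.8 -44.1  79.1] alpha 123.6 q1,q6 [-6. 51.] tool polar 306.1 255.8 F [-6.3  8.   4.7] Ft -10.2
162.0 x 33.2 y 17.8 z -6.8 yaw 50.1 [502. 329.]
```

Call:
move_arm:
  motion:
    - {"x": 2.5,"y": 0.4,"z": 0,"yaw": 0}
    - {"x": 5,"y": 1,"z": 0,"yaw": 5}
    - {"x": 5.5,"y": 1.2,"z": -5,"yaw": 8}
    - {"x": 7,"y": 2.2,"z": -8.5,"yaw": 10}
    - {"x": 12,"y": 5.3,"z": -8.5,"yaw": 18}
    - {"x": 17.2,"y": 8.5,"z": -8.5,"yaw": 26}
    - {"x": 22.5,"y": 11.5,"z": -8.5,"yaw": 34}
    - {"x": 27.7,"y": 14.5,"z": -8.5,"yaw": 42}
    - {"x": 33.2,"y": 17.8,"z": -8,"yaw": 50}
    - {"x": 33.2,"y": 17.8,"z": -7,"yaw": 50}
    - {"x": 33.2,"y": 17.8,"z": -7,"yaw": 50}

```text
clock: 16.55
eef_pos: [0.5029, 0.3255, 0.159]
tool_rot: [0.8, 0.599, 0.012, -0.008]
ft_force: [-0.6, -0.1, -0.3]
grip_width: -0.0005
grasp_force: 0.0
```

```bash
python3 p.py 0 42 82 162
```

```text
clock 16.55 tcp [502.9 325.5 159. ] alpha 73.7 q1,q6 [ 32. 139.] tool polar 124.4 143.7 F [-0.6 -0.1 -0.3] Ft 0.2
162.0 x 0.1 y -0.2 z 7.7 yaw 0.2 [502. 329.]
```

Call:
move_arm:
  motion:
    - {"x": 0.3,"y": -0.2,"z": 4,"yaw": 0}
    - {"x": 0.3,"y": -0.2,"z": 7.7,"yaw": 0}
    - {"x": 0.3,"y": -0.2,"z": 7.7,"yaw": 0}

```text
clock: 16.92
eef_pos: [0.5019, 0.3284, 0.0809]
tool_rot: [0.801, 0.598, 0.01, -0.009]
ft_force: [-0.1, 0.2, 0.9]
grip_width: -0.0002
grasp_force: 0.0
```

```bash
python3 p.py 0 21 81 160 164 166 168 170
```

```text
clock 16.93 tcp [501.9 328.4  80.9] alpha 73.5 q1,q6 [ 33. 139.] tool polar 126.8 142.9 F [-0.1  0.2  0.9] Ft -0.2
160.0 x -1.6 y 0.1 z -0.1 yaw 2.0 [498. 312.]
164.0 x -2.5 y -0.1 z -0.1 yaw -2.0 [494. 305.]
166.0 x -2.9 y -0.1 z -0.1 yaw -4.0 [492. 301.]
168.0 x -3.3 y -0.2 z -0.1 yaw -6.0 [491. 297.]
170.0 x -3.7 y -0.2 z -0.1 yaw -8.0 [489. 293.]
```

Call:
move_arm:
  motion:
    - {"x": -0.8,"y": 0,"z": 0,"yaw": 0}
    - {"x": -1.6,"y": 0,"z": -0.1,"yaw": 0}
    - {"x": -2.1,"y": 0,"z": -0.1,"yaw": 0}
    - {"x": -2.5,"y": -0.1,"z": -0.1,"yaw": -2}
    - {"x": -2.9,"y": -0.1,"z": -0.1,"yaw": -4}
    - {"x": -3.3,"y": -0.2,"z": -0.1,"yaw": -6}
    - {"x": -3.3,"y": -0.2,"z": -0.1,"yaw": -6}

```text
clock: 17.8
eef_pos: [0.4939, 0.3016, 0.0853]
tool_rot: [0.768, 0.64, 0.016, -0.008]
ft_force: [0.9, 2.0, 1.2]
grip_width: 0.0002
grasp_force: 1.1
```

```bash
python3 p.py 0 21 81 168 170 172 174 176
```

```text
clock 17.8 tcp [493.9 301.6  85.3] alpha 79.6 q1,q6 [ 31. 131.] tool polar 120.6 155.5 F [0.9 2.  1.2] Ft -2.1
168.0 x -0.5 y -0.2 z 0.4 yaw 0.1 [491. 297.]
170.0 x -0.9 y -0.3 z 0.4 yaw -1.9 [489. 293.]
172.0 x -1.4 y -0.3 z 0.4 yaw -3.9 [488. 289.]
174.0 x -1.8 y -0.4 z 0.4 yaw -5.9 [487. 285.]
176.0 x -2.2 y -0.4 z 0.4 yaw -7.9 [486. 281.]
```

Call:
move_arm:
  motion:
    - {"x": -0.5,"y": -0.2,"z": 0.2,"yaw": 0}
    - {"x": -0.9,"y": -0.3,"z": 0.3,"yaw": -2}
    - {"x": -1.4,"y": -0.3,"z": 0.3,"yaw": -4}
    - {"x": -1.4,"y": -0.3,"z": 0.3,"yaw": -4}

```text
clock: 18.3
eef_pos: [0.4871, 0.2875, 0.0804]
tool_rot: [0.745, 0.666, 0.015, -0.008]
ft_force: [-0.4, 2.8, 2.0]
grip_width: -0.0
grasp_force: 1.1
```

```bash
python3 p.py 0 21 81 172 174 176 178
```

```text
clock 18.3 tcp [487.1 287.5  80.4] alpha 83.6 q1,q6 [ 30. 126.] tool polar 122.5 162.9 F [-0.4  2.8  2. ] Ft -2.8
172.0 x 0.2 y 0.1 z -0.1 yaw 0.1 [488. 289.]
174.0 x -0.3 y 0.0 z -0.1 yaw -1.9 [487. 285.]
176.0 x -0.7 y -0.0 z -0.1 yaw -3.9 [486. 281.]
178.0 x -1.1 y -0.1 z -0.1 yaw -5.9 [485. 277.]
```

Call:
move_arm:
  motion:
    - {"x": -0.4,"y": 0,"z": 0,"yaw": -2}
    - {"x": -0.8,"y": 0,"z": 0,"yaw": -4}
    - {"x": -1.2,"y": -0.1,"z": 0,"yaw": -6}
    - {"x": -1.2,"y": -0.1,"z": 0,"yaw": -6}

```text
clock: 18.8
eef_pos: [0.4851, 0.2762, 0.0799]
tool_rot: [0.71, 0.704, 0.015, -0.007]
ft_force: [1.3, 3.2, 1.2]
grip_width: 0.0001
grasp_force: 1.6
```

```bash
python3 p.py 0 21 81 180 182 184 186
```

```text
clock 18.8 tcp [485.1 276.2  79.9] alpha 89.6 q1,q6 [ 29. 119.] tool polar 121.9 168.3 F [1.3 3.2 1.2] Ft -3.2
180.0 x -0.4 y -0.1 z -0.1 yaw -1.9 [484. 272.]
182.0 x -0.8 y -0.1 z -0.1 yaw -3.9 [484. 268.]
184.0 x -1.2 y -0.1 z -0.1 yaw -5.9 [484. 264.]
186.0 x -1.6 y -0.2 z -0.2 yaw -7.9 [483. 260.]
```

Call:
move_arm:
  motion:
    - {"x": -0.4,"y": 0,"z": 0,"yaw": -2}
    - {"x": -0.8,"y": -0.1,"z": 0,"yaw": -4}
    - {"x": -1.2,"y": -0.1,"z": 0,"yaw": -6}
    - {"x": -1.2,"y": -0.1,"z": 0,"yaw": -6}

```text
clock: 19.3
eef_pos: [0.4836, 0.2666, 0.08]
tool_rot: [0.671, 0.741, 0.017, -0.008]
ft_force: [-1.5, 8.9, 2.0]
grip_width: 0.0002
grasp_force: 4.7
```

```bash
python3 p.py 0 21 81 184 186 188
```

```text
clock 19.3 tcp [483.6 266.6  80. ] alpha 95.7 q1,q6 [ 28. 112.] tool polar 122.0 172.8 F [-1.5  8.9  2. ] Ft -9.0
184.0 x -0.3 y -0.0 z -0.1 yaw 0.2 [484. 264.]
186.0 x -0.7 y -0.1 z -0.1 yaw -1.8 [483. 260.]
188.0 x -1.1 y -0.2 z -0.1 yaw -3.8 [483. 255.]
```

It jams: force rose from 3 to 9 N within 10 mm, before mid-arc, while the other two ran through. Going around to swing it back open.

```bash
python3 p.py 0 60 150 180;python3 p.py 0 -50 155 178;python3 p.py 0 -50 82 178
```

```text
clock 19.3 tcp [483.6 266.6  80. ] alpha 95.7 q1,q6 [ 28. 112.] tool polar 122.0 172.8 F [-1.5  8.9  2. ] Ft -9.0
180.0 x 4.7 y 0.5 z -6.8 yaw 4.2 [483. 311.]
clock 19.3 tcp [483.6 266.6  80. ] alpha 95.7 q1,q6 [ 28. 112.] tool polar 122.0 172.8 F [-1.5  8.9  2. ] Ft -9.0
178.0 x -5.8 y -0.4 z -7.7 yaw 6.2 [485. 206.]
clock 19.3 tcp [483.6 266.6  80. ] alpha 95.7 q1,q6 [ 28. 112.] tool polar 122.0 172.8 F [-1.5  8.9  2. ] Ft -9.0
178.0 x -6.1 y -0.5 z -0.4 yaw 6.2 [485. 206.]
```

Call:
move_arm:
  motion:
    - {"x": 2,"y": 0.2,"z": 0,"yaw": 2}
    - {"x": 4.5,"y": 0.3,"z": 0,"yaw": 4}
    - {"x": 4.5,"y": 0.3,"z": -5,"yaw": 6}
    - {"x": 4,"y": 0.3,"z": -8,"yaw": 6}
    - {"x": 3,"y": 0,"z": -8,"yaw": 6}
    - {"x": -2,"y": 0,"z": -8,"yaw": 6}
    - {"x": -5.8,"y": -0.4,"z": -8,"yaw": 6}
    - {"x": -5.9,"y": -0.4,"z": -8,"yaw": 6}
    - {"x": -6,"y": -0.4,"z": -4.5,"yaw": 6}
    - {"x": -6.1,"y": -0.5,"z": -0.4,"yaw": 6}
    - {"x": -6.1,"y": -0.5,"z": -0.4,"yaw": 6}

```text
clock: 20.68
eef_pos: [0.4811, 0.2014, 0.0777]
tool_rot: [0.709, 0.705, 0.01, -0.009]
ft_force: [0.0, -0.3, -0.2]
grip_width: 0.0001
grasp_force: 0.0
```

```bash
python3 p.py 0 -21 82 178 174 170 166 162 158 154 150 146 142
```

```text
clock 20.68 tcp [481.1 201.4  77.7] alpha 89.6 q1,q6 [ 22. 112.] tool polar 134.8 201.7 F [ 0.  -0.3 -0.2] Ft 0.3
178.0 x 3.3 y 0.4 z -0.3 yaw 0.1 [485. 235.]
174.0 x 4.2 y 0.2 z -0.3 yaw 4.1 [484. 243.]
170.0 x 5.0 y 0.2 z -0.3 yaw 8.1 [483. 251.]
166.0 x 5.9 y 0.2 z -0.3 yaw 12.1 [483. 260.]
162.0 x 6.7 y 0.2 z -0.2 yaw 16.1 [484. 268.]
158.0 x 7.6 y 0.4 z -0.2 yaw 20.1 [485. 277.]
154.0 x 8.4 y 0.5 z -0.2 yaw 24.1 [487. 285.]
150.0 x 9.2 y 0.8 z -0.2 yaw 28.1 [490. 293.]
146.0 x 10.0 y 1.1 z -0.2 yaw 32.1 [493. 301.]
142.0 x 10.8 y 1.4 z -0.1 yaw 36.1 [496. 309.]
```

Call:
move_arm:
  motion:
    - {"x": 1.5,"y": 0.4,"z": -0.3,"yaw": 0}
    - {"x": 2.7,"y": 0.4,"z": -0.3,"yaw": 0}
    - {"x": 3.4,"y": 0.3,"z": -0.3,"yaw": 1}
    - {"x": 4.2,"y": 0.2,"z": -0.3,"yaw": 4}
    - {"x": 5,"y": 0.2,"z": -0.3,"yaw": 8}
    - {"x": 5.9,"y": 0.2,"z": -0.3,"yaw": 12}
    - {"x": 6.7,"y": 0.2,"z": -0.2,"yaw": 16}
    - {"x": 7.6,"y": 0.4,"z": -0.2,"yaw": 20}
    - {"x": 8.4,"y": 0.5,"z": -0.2,"yaw": 24}
    - {"x": 9.2,"y": 0.8,"z": -0.2,"yaw": 28}
    - {"x": 10,"y": 1.1,"z": -0.2,"yaw": 32}
    - {"x": 10.4,"y": 1.2,"z": -0.2,"yaw": 34}
    - {"x": 10.4,"y": 1.2,"z": -0.2,"yaw": 34}

```text
clock: 22.3
eef_pos: [0.4973, 0.3062, 0.0871]
tool_rot: [0.884, 0.467, 0.012, -0.01]
ft_force: [0.7, -2.6, -0.4]
grip_width: -0.0002
grasp_force: 1.1
```

```bash
python3 p.py 0 -21 82 142 140 138 136 134 132
```

```text
clock 22.3 tcp [497.3 306.2  87.1] alpha 55.6 q1,q6 [ 31. 155.] tool polar 119.5 152.9 F [ 0.7 -2.6 -0.4] Ft 1.8
142.0 x 0.1 y -0.3 z 0.5 yaw 2.1 [496. 309.]
140.0 x 0.6 y -0.3 z 0.5 yaw 4.1 [498. 313.]
138.0 x 1.0 y -0.3 z 0.5 yaw 6.1 [500. 316.]
136.0 x 1.4 y -0.4 z 0.6 yaw 8.1 [502. 320.]
134.0 x 1.8 y -0.4 z 0.6 yaw 10.1 [505. 324.]
132.0 x 2.3 y -0.4 z 0.6 yaw 12.1 [507. 327.]
```

Call:
move_arm:
  motion:
    - {"x": 0.5,"y": -0.2,"z": 0.2,"yaw": 3}
    - {"x": 1,"y": -0.2,"z": 0.3,"yaw": 6}
    - {"x": 1.4,"y": -0.3,"z": 0.4,"yaw": 8}
    - {"x": 1.4,"y": -0.3,"z": 0.4,"yaw": 8}

```text
clock: 22.8
eef_pos: [0.5026, 0.3195, 0.0839]
tool_rot: [0.915, 0.404, 0.011, -0.011]
ft_force: [-2.1, -3.0, 2.6]
grip_width: -0.0002
grasp_force: 1.8
```

```bash
python3 p.py 0 -21 82 136 134 132 130
```

```text
clock 22.8 tcp [502.6 319.5  83.9] alpha 47.7 q1,q6 [ 32. 164.] tool polar 121.2 146.1 F [-2.1 -3.   2.6] Ft 3.7
136.0 x 0.0 y -0.1 z 0.2 yaw 0.2 [502. 320.]
134.0 x 0.4 y -0.1 z 0.2 yaw 2.2 [505. 324.]
132.0 x 0.9 y -0.2 z 0.2 yaw 4.2 [507. 327.]
130.0 x 1.3 y -0.2 z 0.2 yaw 6.2 [510. 330.]
```

Call:
move_arm:
  motion:
    - {"x": 0.5,"y": -0.1,"z": 0.1,"yaw": 2}
    - {"x": 0.9,"y": -0.2,"z": 0.1,"yaw": 4}
    - {"x": 0.9,"y": -0.2,"z": 0.1,"yaw": 4}

```text
clock: 23.18
eef_pos: [0.5062, 0.3257, 0.0829]
tool_rot: [0.928, 0.372, 0.009, -0.011]
ft_force: [-4.5, -7.8, 6.1]
grip_width: -0.0001
grasp_force: 4.0
```

```bash
python3 p.py 0 -60 82 140
```

```text
clock 23.18 tcp [506.2 325.7  82.9] alpha 43.6 q1,q6 [ 32. 169.] tool polar 121.8 142.7 F [-4.5 -7.8  6.1] Ft 8.7
140.0 x -5.4 y 0.9 z -0.1 yaw -7.9 [474. 282.]
```

Call:
move_arm:
  motion:
    - {"x": -2.5,"y": 0.4,"z": 0,"yaw": -3}
    - {"x": -5.4,"y": 0.9,"z": 0,"yaw": -8}
    - {"x": -6,"y": 1,"z": -5,"yaw": -8}
    - {"x": -9,"y": 4,"z": -10,"yaw": -8}
    - {"x": -14,"y": 7,"z": -13,"yaw": -8}
    - {"x": -17,"y": 9,"z": -13,"yaw": -8}
    - {"x": -17,"y": 9,"z": -13,"yaw": -8}
    - {"x": -17,"y": 9,"z": -13,"yaw": -8}

```text
clock: 24.18
eef_pos: [0.4456, 0.1419, 0.2067]
tool_rot: [0.9, 0.436, 0.013, -0.011]
ft_force: [-0.1, 0.2, 0.9]
grip_width: 0.0003
grasp_force: 0.0
```

```bash
python3 - <<'E'
from h import *
im=bot.camera("top");cv2.imwrite("pics/t2.png",im)
R=[((605,254.5),1.5),((652,2.5),-14.2),((648,-278),-5.3)]
for (p,ph),a in zip(R,(140,220,220)):
    t=np.radians(a+ph);print(np.round(proj("top",[[(p[0]+120*np.cos(t))/1e3,(p[1]+120*np.sin(t))/1e3,.115]])))
E
```

```text
[[199. 265.]]
[[367. 252.]]
[[499. 250.]]
```

View pics/t2.png

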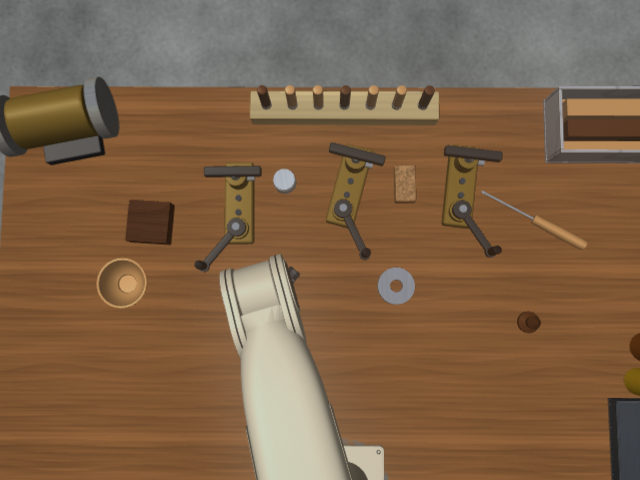

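The levers now sit at (201,266) open, (366,253) and (495,251) locked, and the bystanders haven't moved. The right grip is about 4 px off my prediction, so I'll check it up close.

```bash
python3 - <<'E'
from h import *
im=cv2.imread("pics/t2.png")
big=cv2.resize(im,None,fx=6,fy=6,interpolation=cv2.INTER_CUBIC)
a=big[840:1560,2580:3060];b=big[840:1560,1920:2400]
cv2.imwrite("pics/c2.png",cv2.resize(np.hstack([b,a]),None,fx=.8,fy=.8))
E
```

```text
(no output)
```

View pics/c2.png

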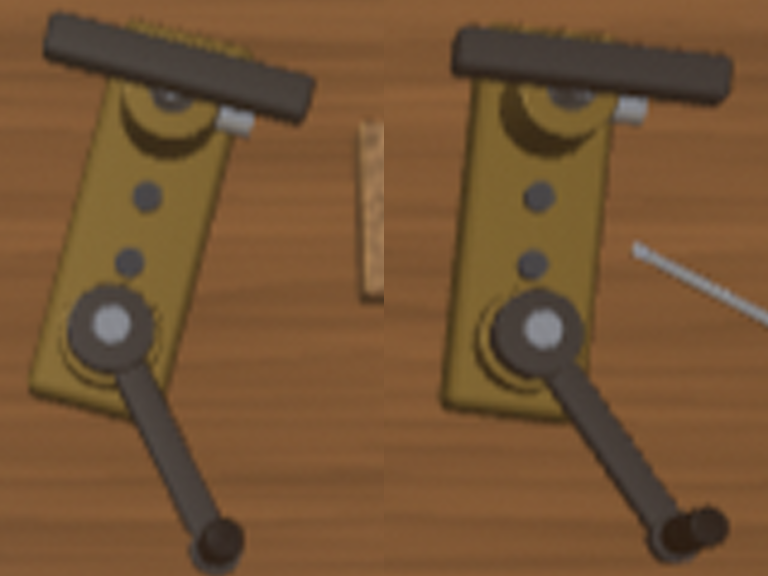

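```bash
python3 -c "
from workcell import bot
print(bot.job_done())"
```

```text
the job is handed in; nothing more can be done
None
```

I locked the right and middle levers at their stops and swung the left one, which binds, back fully open; the readings stayed at or below about 12 N, nothing else on the bench looked moved, and the job is handed in (no verdict came back).

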